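# Pack the field radio caddy

### The job

Pack the carry caddy for the field radio team: set the long battery pack, the short battery pack, the antenna base with its brass stud and the pocket lantern each upright and fully down in the pocket that matches its shape and size (packs lie flat, contacts up, along their pockets). Leave the open cell holder and the roll of tape where they lie.

Things in the scene. Friction and masses are not known exactly. Their poses are not given: they have to be found in the camera images.
- pack_long_mid (a point): long radio battery pack: black block lying flat, 88 x 48 x 36 mm, grey label and three brass contacts on top. The point is its centre, 18 mm above its underside; x along its length, y across its 48 mm width, z up. About 0.22 kg
- pack_short_mid (a point): short radio battery pack: the same but 56 x 48 x 36 mm, with label and three brass contacts. The point is its centre, 18 mm above its underside; x along its 56 mm length, y across its 48 mm width, z up. About 0.14 kg
- antenna_base_mid (a point): antenna base: black round puck 56 mm in diameter, 36 mm high (its top edge bevelled over the last 2 mm), with a steel collar and a brass stud standing 16 mm above the middle of its top. The point is on its axis, 18 mm above its underside; z up. About 0.25 kg
- lantern_mid (a point): pocket lantern: upright cylinder 40 mm in diameter, 72 mm high, black foot and cap with a white band between. The point is its centre, 36 mm above its underside; z up. About 0.14 kg
- cell_holder_mid (a point): open cell holder, the look-alike of the long battery pack: black box 88 x 48 x 36 mm, open on top, with four fat steel cells showing and no brass contacts. It stays where it is. The point is its centre, 18 mm above its underside; x along its length
- tape_roll_mid (a point): roll of tape, the look-alike of the antenna base: black ring 58 mm in outer diameter, 22 mm high, with a 32 mm hole and no stud. It stays where it is. The point is its centre, 11 mm above its underside
- pocket_long_floor (a point): long rectangular pocket, 10 mm deep, dark floor, in a fixed pale grey slab 114 x 88 mm; four slabs in any order fill a grey caddy tray (244 x 192 mm, rims 17 mm above the table). Opening 98 (x) by 58 (y) mm: for the long battery pack. Point: centre of its floor, 7 mm above the table; x along the slab's 114 mm side, z up. Neighbouring pocket centres: 116 mm apart along x, 90 mm along y.
- pocket_short_floor (a point): short rectangular pocket, 10 mm deep, dark floor, in a fixed pale grey slab 114 x 88 mm; four slabs in any order fill a grey caddy tray (244 x 192 mm, rims 17 mm above the table). Opening 66 (x) by 58 (y) mm: for the short battery pack, its 56 mm length along x. Point: centre of its floor, 7 mm above the table; x along the slab's 114 mm side, z up. Neighbouring pocket centres: 116 mm apart along x, 90 mm along y.
- pocket_round_floor (a point): large round pocket, 10 mm deep, dark floor, in a fixed pale grey slab 114 x 88 mm; four slabs in any order fill a grey caddy tray (244 x 192 mm, rims 17 mm above the table). Opening 66 mm in diameter: for the antenna base. Point: centre of its floor, 7 mm above the table; x along the slab's 114 mm side, z up. Neighbouring pocket centres: 116 mm apart along x, 90 mm along y.
- pocket_small_floor (a point): small round pocket, 10 mm deep, dark floor, in a fixed pale grey slab 114 x 88 mm; four slabs in any order fill a grey caddy tray (244 x 192 mm, rims 17 mm above the table). Opening 50 mm in diameter: for the lantern. Point: centre of its floor, 7 mm above the table; x along the slab's 114 mm side, z up. Neighbouring pocket centres: 116 mm apart along x, 90 mm along y.
Mind the look-alikes: they are no part of the job. Leave any orange look-alike of the part that bears lantern_mid alone.

How it is judged:
At the end, for the whole second after the job is handed in: Each of the four rests in its own pocket: within 10 mm of its centre, on its floor (height within 5 mm), tilt under 0.12 rad, packs within 0.4 rad of the pocket's length (either way round), all at rest; cell holder and tape roll within 20 mm of their start (horizontal distance between pack_long_mid and pocket_long_floor below 0.01 m and z of pack_long_mid in the frame of pocket_long_floor between 0.013 and 0.023 m and angle between each of pack_long_mid, pack_short_mid, antenna_base_mid, lantern_mid's own z axis and vertical below 0.12 rad and linear speed of each of pack_long, pack_short, antenna_base, lantern below 0.02 m/s and angle between the x axis of pack_long_mid and the x axis of pocket_long_floor, either way round below 0.4 rad and horizontal distance between pack_short_mid and pocket_short_floor below 0.01 m and z of pack_short_mid in the frame of pocket_short_floor between 0.013 and 0.023 m and angle between the x axis of pack_short_mid and the x axis of pocket_short_floor, either way round below 0.4 rad and horizontal distance between antenna_base_mid and pocket_round_floor below 0.01 m and z of antenna_base_mid in the frame of pocket_round_floor between 0.013 and 0.023 m and horizontal distance between lantern_mid and pocket_small_floor below 0.01 m and z of lantern_mid in the frame of pocket_small_floor between 0.031 and 0.041 m and distance of each of cell_holder_mid, tape_roll_mid from where it was at the start of the episode below 0.02 m); the robot touches nothing.
It fails at once if the cell holder is taken or pushed away (more than 20 mm) (distance of cell_holder_mid from where it was at the start of the episode above 0.02 m).
It fails at once if the tape roll is taken or pushed away (more than 20 mm) (distance of tape_roll_mid from where it was at the start of the episode above 0.02 m).
It also fails if it takes over 104 s, if anything falls off the work surface, if the arm or the gripper's body presses on something with over 40 N, if the wrist force passes 120 N, or if a joint passes its speed limit or range.

### The arm

A 6-joint arm with a two-finger parallel gripper is mounted at the origin on the work surface. World frame = base frame: x ahead of the robot, y to its left, z up, the work surface at z = 0. Lengths are in m, angles in rad, forces in N, time in s.
With the tool pointing down it reaches from about 0.35 to 0.775 m from the base axis. Payload 5.5 kg.
Tool frame: the origin (TCP) lies at the very end of the fingers, on their centre line; the grasp point (between the pads) lies 19 mm behind it (pinch_z is the distance from the TCP to the grasp point, in m); z points along the fingers, y is the line along which they close (so a half turn about z gives the same grasp; the last joint's range is limited). The gripper opens to 85 mm and grips with 20 to 120 N. Pads are 22 mm wide; open, the fingers measure 114 mm over their backs; the gripper's body (76 mm by 85 mm) begins 54 mm behind the grasp point. The pads swing forward as they close: fully open they stand 13 mm farther back than shut.
Start: joints at [-1.455, 0.313, 0.046, 1.304, 0, 1.431], TCP at [0.145, -0.556, 0.231] pointing down, gripper open.
Joint ranges: [-2.76, 2.76], [-0.86, 1.69], [-1.03, 1.26], [-2.2, 2.34], [-1.47, 1.5], [-3.14, 3.14]. Speed limits (rad/s): [2.57, 2.57, 3.14, 3.14, 3.14, 3.14].

### API

Orientations are given as a unit quaternion [w, x, y, z].
In Python, from rig import * gives the robot as it stands. The module is installed in compiled form; this text tells all that it offers.
- The arm moves only by the tool apply_moves, never from a script. Its argument "series" is a list of rows, each a list of 4 numbers: the shift along the tool's x, y, z in units of 40 mm (1.0 is 40 mm), then the turn about the tool's z in units of 8 degrees (1.0 is 8 degrees). A call has 1 to 20 rows; each row is the pose to reach, as a shift and turn from the pose commanded when the call began, along the tool's axes at that moment; what a row does not reach only later rows make up. A row lasts 1/8 s, in which the tool goes at most 62.5 mm and 10.7 degrees, less where a joint would pass 70% of its speed; a pose out of reach is approached as far as the arm can. A call with a gripper value outside its range is refused whole. "claw" is the closure in counts, from 0 (fully open) to 255 (shut), set as the call begins (left out, the last holds). The fingers move at their own pace and stop on an object; "force" is the grip in N (left out, the last holds). Time passes only in rows, so rows that repeat a pose let the fingers close. It gives the time, the measured TCP pose, the force, the opening and the grip force at its end, in the units of the state.
- observe(): the state, without advancing time (a new reading comes with each control period).
- grab_frame(name): name is "scene" or "top"; returns (picture, depth): 384x512x3 uint8, blue, green, red; 384x512 float32, m along the optical axis (not along the pixel's ray), 0 where there is no reading.
- camera_params(name): a dict with "vfov" (degrees; the focal length in pixels is half the picture's height over the tangent of half this angle, whatever the lens; pixels are square), "cx", "cy" (the principal point, pixels), "distortion" ([k1, k2, p1, p2, k3] as OpenCV has them; the pictures are not rectified), "R" (3x3) and "t" (3): a world point X has camera coordinates R X + t. Camera axes: x right, y down, z forward; pixel columns grow to the right and rows downward; lengths in m; the calibration is good to about 2 mm. A picture is of the moment at which its call begins. camera_params takes no time and is no camera call.
- hand_in(): hands the job in; it is judged then, once.
The state is a dict: "t": time; "q": joint angles; "qvel": joint speeds; "joint_torque": joint torques, N m; "tool_pos": TCP position; "orientation": TCP orientation; "wrist_force": force on the tool from outside, world axes, zero at the start; "wrist_torque": the same for the moment, N m; "width": finger opening in m; "grasp_force": force on a finger pad.
Only numpy, scipy, OpenCV 4.12 (cv2) and the standard library are available. Lean on these libraries where they do the work, as an engineer would, in place of code of your own. Each camera call takes 0.05 s, during which the arm holds its last target. There are 200 camera calls.

## Working session

There is one attempt and no reset: what is moved stays moved. The work goes in short steps, Python scripts to look and compute and a tool call to move; the robot and the scene stay as the last step left them, time stands still between calls to the robot, and variables do not carry over. Pictures are saved under pics/ and viewed, at most 14 in all, crops included, and the job is handed in when it is done.

Besides the shell and the picture viewer there is one more tool, called after "Request:" by a JSON object that holds its "op" and its "data". apply_moves: Moves the arm, as the interface text tells. Its arguments: {"type":"object","properties":{"series":{"type":"array","items":{"type":"array","items":{"type":"number"}}},"claw":{"type":"number"},"force":{"type":"number"}},"required":["series"]}

```bash
mkdir -p pics; python3 - <<'E'
from rig import *
import cv2,numpy as np
for n in("scene","top"):
    p,d=grab_frame(n); np.savez(f"{n}0.npz",p=p,d=d); cv2.imwrite(f"pics/{n}0.png",p)
    print(n,camera_params(n))
s=observe();print(s["t"],s["tool_pos"],s["orientation"],s["width"])
E
```

```text
scene {'vfov': 48.04054002335017, 'cx': 254.22223359138036, 'cy': 190.21019415713815, 'distortion': array([0.04295691, 0.        , 0.        , 0.        , 0.        ]), 'R': array([[-0.12176426,  0.99255405, -0.00314984],
       [ 0.62763881,  0.07453808, -0.77492813],
       [-0.76892327, -0.09633552, -0.63204151]]), 't': array([ 0.03655536, -0.26913131,  1.64643685])}
top {'vfov': 49.90938315803943, 'cx': 255.71152123015773, 'cy': 187.74024607777272, 'distortion': array([-0.0379732,  0.       ,  0.       ,  0.       ,  0.       ]), 'R': array([[ 8.66882057e-04, -9.99686511e-01,  2.50225672e-02],
       [-9.94619873e-01, -3.45399823e-03, -1.03534433e-01],
       [ 1.03588404e-01, -2.47981905e-02, -9.94311064e-01]]), 't': array([0.02099246, 0.53064027, 1.12375249])}
0.1 [ 0.14542545 -0.55583079  0.23050717] [-8.05832002e-04  9.91831759e-01  1.27550428e-01  1.39183568e-05] 0.08536433393137655
```

View pics/top0.png

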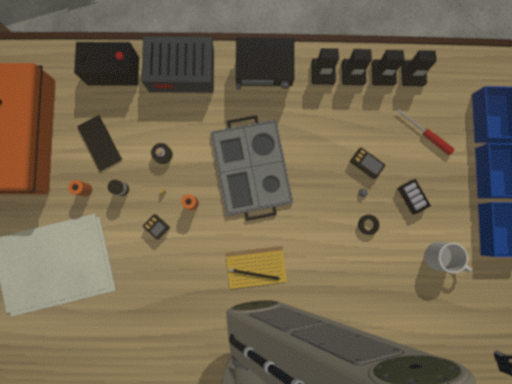

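View pics/scene0.png

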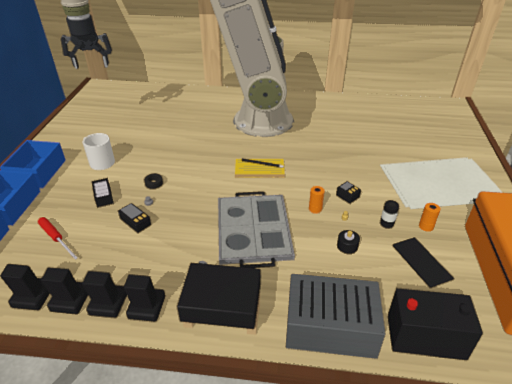

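Candidates (top view):
- **Long pack:** the block at (367,162) has contacts. The cell holder at (413,196) shows four cells, and the black slab at (100,143) is flat.
- **Short pack:** (156,227).
- **Antenna base:** (161,153) has a stud. The tape roll is at (368,224).
- **Lantern:** (118,187) is black and white. The orange look-alikes are at (79,188) and (190,202).
- **Pockets:** short about (232,150), large round (263,143), long (239,190), small round (271,184).

I'll check these in one close crop.

```bash
cat > h.py <<'E'
import cv2,numpy as np
from rig import *
def cam(n):
    c=camera_params(n); f=192/np.tan(np.radians(c["vfov"])/2)
    return np.array([[f,0,c["cx"]],[0,f,c["cy"]],[0,0,1]]),np.array(c["distortion"]),np.array(c["R"]),np.array(c["t"])
def cast(n,uv,z):
    K,D,R,t=cam(n)
    x=cv2.undistortPoints(np.array(uv,float).reshape(-1,1,2),K,D).reshape(-1,2)
    r=np.c_[x,np.ones(len(x))]@R; o=-R.T@t
    return o+r*((z-o[2])/r[:,2])[:,None]
def proj(n,X):
    K,D,R,t=cam(n)
    return cv2.projectPoints(np.array(X,float).reshape(-1,1,3),cv2.Rodrigues(R)[0],t,K,D)[0].reshape(-1,2)
E
python3 - <<'E'
from h import *
p=np.load("top0.npz")["p"]
a=cv2.resize(p[115:245,65:195],(390,390),interpolation=cv2.INTER_CUBIC)
b=cv2.resize(p[115:245,320:450],(390,390),interpolation=cv2.INTER_CUBIC)
cv2.imwrite("pics/crop1.png",np.clip(np.hstack([a,b])*1.5,0,255).astype(np.uint8))
c=cv2.resize(p[110:225,200:305],None,fx=5,fy=5,interpolation=cv2.INTER_CUBIC)
cv2.imwrite("pics/crop2.png",c)
E
```

```text
(no output)
```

View pics/crop1.png

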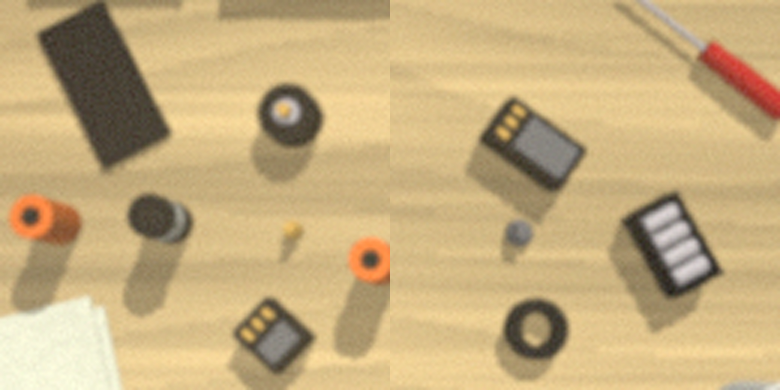

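View pics/crop2.png

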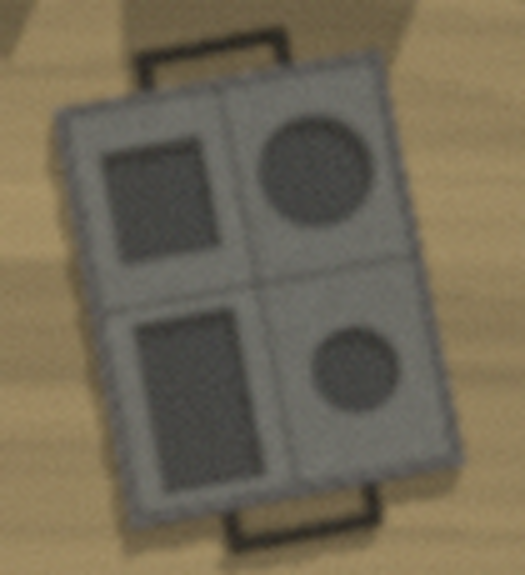

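The crops confirm the choices: contacts on the packs at (367,162) and (156,227), the stud on the base, and a white band on the lantern. Pocket shapes are as listed. Next I measure them.

```bash
cat > meas.py <<'E'
from h import *
def world(n,d):
    K,D,R,t=cam(n)
    v,u=np.mgrid[:384,:512]
    x=cv2.undistortPoints(np.c_[u.ravel(),v.ravel()].astype(float).reshape(-1,1,2),K,D).reshape(-1,2)
    C=np.c_[x,np.ones(len(x))]*d.reshape(-1,1)
    return ((C-t)@R).reshape(384,512,3)
def obj(W,c,h,r=22,tol=.007):
    m=np.zeros((384,512),bool); u,v=c
    m[v-r:v+r,u-r:u+r]=True
    m&=abs(W[...,2]-h)<tol
    n,l,st,ce=cv2.connectedComponentsWithStats(m.astype(np.uint8))
    k=min(range(1,n),key=lambda i:np.hypot(*(ce[i]-c))-st[i][4]*.05)
    vv,uu=np.where(l==k)
    # outline cast onto the plane at the known top height
    P=cast("top",np.c_[uu,vv],h)[:,:2]
    rc=cv2.minAreaRect(P.astype(np.float32)*1000)
    B=cv2.boxPoints(rc); e=max([B[1]-B[0],B[2]-B[1]],key=np.linalg.norm)
    return P.mean(0)*1000,rc[0],rc[1],np.degrees(np.arctan2(e[1],e[0]))%180,W[l==k][:,2].mean(),len(P)
E
python3 - <<'E'
from meas import *
z=np.load("top0.npz");p=z["p"];W=world("top",z["d"])
print("table z",np.median(W[250:300,300:380,2]))
for n,c,h in[("long",(367,162),.036),("short",(156,227),.036),("base",(161,153),.036),("lant",(117,187),.072),("holder",(413,196),.036),("tape",(368,224),.022),("or1",(77,187),.072),("or2",(189,201),.072)]:
    print(n,*[np.round(a,3 if i==4 else 1) for i,a in enumerate(obj(W,c,h))])
g=p.astype(int); m=np.zeros((384,512),np.uint8)
m[112:222,205:300]=1
dark=((g.sum(2)/3<85)&(m>0)).astype(np.uint8)
cs,_=cv2.findContours(dark,cv2.RETR_EXTERNAL,cv2.CHAIN_APPROX_NONE)
for c in cs:
    if cv2.contourArea(c)<80:continue
    mm=np.zeros_like(m);cv2.drawContours(mm,[c],-1,1,-1);v,u=np.where(mm)
    P=cast("top",np.c_[u,v],.017)[:,:2]*1000;rc=cv2.minAreaRect(P.astype(np.float32))
    print("pocket px",u.mean(),v.mean(),"w",P.mean(0).round(1),np.round(rc,1) if 0 else rc)
# tray by height
m2=(m>0)&(abs(W[...,2]-.016)<.005)&~(abs(g[...,2]-g[...,0])>25)
v,u=np.where(cv2.morphologyEx(m2.astype(np.uint8),cv2.MORPH_OPEN,np.ones((5,5))));P=cast("top",np.c_[u,v],.017)[:,:2]*1000
print("tray",cv2.minAreaRect(P.astype(np.float32)))
print(proj("top",[[.145,-.556,.23]]))
E
```

```text
table z 0.0011799417756405161
long [ 604.1 -294.4] [ 603.9 -294.3] [88.4 49.5] 54.1 0.037 525
short [423.  297.5] [424.3 298.2] [56.5 45.8] 45.9 0.037 340
base [628.6 287.9] [628.9 287.6] [56.5 52.8] 1.6 0.038 271
lant [528.6 399.8] [529.3 400.4] [37.6 40.3] 90.2 0.073 186
holder [ 508.1 -425.2] [ 508.5 -425. ] [89.5 51.9] 28.5 0.035 464
tape [ 429.3 -296.1] [ 430. -296.] [56.9 56.1] 88.6 0.023 251
or1 [527.  504.7] [527.6 504.9] [38.8 37.2] 46.4 0.073 179
or2 [489.7 203.7] [489.8 203.7] [37.5 37.2] 0.9 0.074 174
pocket px 260.07339449541286 214.37614678899084 w [456.8   9.6] ((460.5738830566406, 6.169940948486328), (29.874725341796875, 105.57919311523438), 9.583470344543457)
pocket px 270.71666666666664 183.25 w [544.6 -20.4] ((544.6061401367188, -20.54141616821289), (47.93537521362305, 46.2160530090332), 44.93578338623047)
pocket px 239.44413012729845 189.48939179632248 w [526.6  67.6] ((527.0780029296875, 67.62457275390625), (97.34204864501953, 57.98734664916992), 10.967279434204102)
pocket px 231.72786177105831 149.48380129589634 w [640.7  90.1] ((640.575927734375, 89.86494445800781), (66.12261199951172, 58.427825927734375), 11.690062522888184)
pocket px 262.82512315270935 143.61576354679804 w [658.2   1.7] ((658.5640258789062, 1.184225082397461), (60.90288162231445, 62.84230041503906), 0.32237157225608826)
pocket px 241.8436018957346 120.01421800947867 w [726.6  61.8] ((723.6925048828125, 61.51259231567383), (28.063457489013672, 93.837646484375), 10.754874229431152)
tray ((595.0307006835938, -3.3897552490234375), (215.37750244140625, 104.09321594238281), 9.773247718811035)
[[510.47353591 347.11558863]]
```

```bash
cat > go.py <<'E'
from h import *
from scipy.spatial.transform import Rotation as Ro
def go(x,y,z,psi,s=None):
    s=s or observe(); w,a,b,c=s["orientation"]; R=Ro.from_quat([a,b,c,w]).as_matrix()
    ps=np.degrees(np.arctan2(R[1,0],R[0,0])); d=(np.array([x,y,z])/1000-s["tool_pos"])@R/.04
    tu=((psi-ps+180)%360-180)/-8
    print("row",d.round(3),round(tu,3),"| psi",round(ps,2),"pos",(np.array(s["tool_pos"])*1000).round(1),"q6",round(np.degrees(s["q"][5])),"t",s["t"],"w",round(s["width"]*1000,1))
E
python3 -c "
from go import *
go(629,288,170,101)"
```

```text
row [ 17.033 -17.348   1.544] -10.793 | psi 14.66 pos [ 145.4 -555.8  230.5] q6 82 t 0.1 w 85.4
```

Request:
{"op": "apply_moves", "data": {"series": [[4,-4,0.4,-2.5],[17.03,-17.35,1.54,-10.8],[17.03,-17.35,1.54,-10.8],[17.03,-17.35,1.54,-10.8],[17.03,-17.35,1.54,-10.8],[17.03,-17.35,1.54,-10.8],[17.03,-17.35,1.54,-10.8],[17.03,-17.35,1.54,-10.8],[17.03,-17.35,1.54,-10.8],[17.03,-17.35,1.54,-10.8],[17.03,-17.35,1.54,-10.8],[17.03,-17.35,1.54,-10.8],[17.03,-17.35,1.54,-10.8],[17.03,-17.35,1.54,-10.8],[17.03,-17.35,1.54,-10.8],[17.03,-17.35,1.54,-10.8],[17.03,-17.35,1.54,-10.8],[17.03,-17.35,1.54,-10.8],[17.03,-17.35,1.54,-10.8],[17.03,-17.35,1.54,-10.8]], "claw": 0, "force": 40}}

```text
t: 2.6
tool_pos: [0.6288, 0.2864, 0.1703]
orientation: [0.0, 0.636, 0.772, 0.0]
wrist_force: [0.3, -0.4, -0.2]
width: 0.0857
grasp_force: 0.0
```

```bash
python3 -c "
from go import *
go(629,288,12,101)
p,d=grab_frame('scene');cv2.imwrite('pics/s1.png',cv2.resize(p[150:300,270:470],None,fx=4,fy=4)[:600,:800])"
```

```text
row [0.04  0.01  3.958] -0.002 | psi 100.98 pos [628.8 286.4 170.3] q6 97 t 2.6 w 85.7
```

View pics/s1.png

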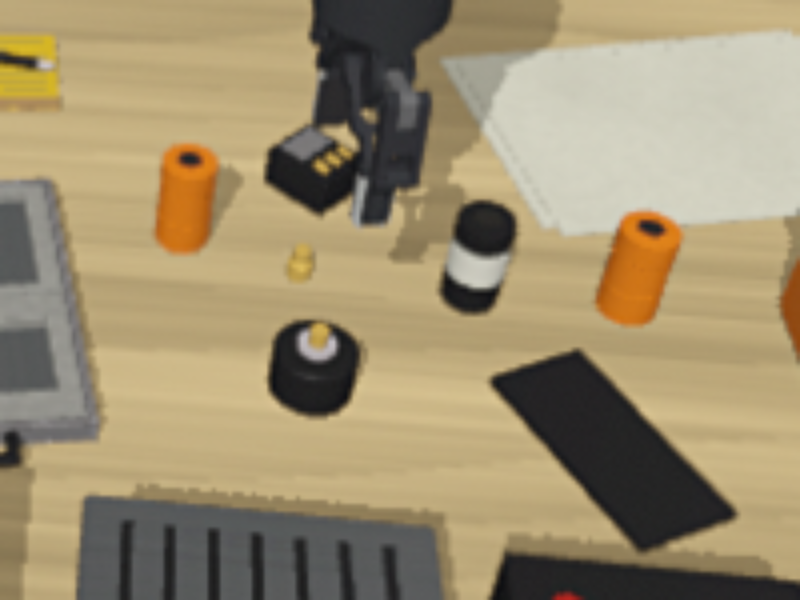

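Request:
{"op": "apply_moves", "data": {"series": [[0.04,0,1.5,0],[0.04,0,3,0],[0.04,0,3.9,0],[0.04,0,3.95,0],[0.04,0,3.95,0],[0.04,0,3.95,0]]}}

```text
t: 3.4
tool_pos: [0.6306, 0.2895, 0.0146]
orientation: [0.001, 0.636, 0.772, 0.002]
wrist_force: [-0.2, -0.5, -0.5]
width: 0.0852
grasp_force: 0.0
```

Request:
{"op": "apply_moves", "data": {"series": [[0,0,0,0],[0,0,0,0],[0,0,0,0],[0,0,0,0],[0,0,0,0],[0,0,0,0]], "claw": 255}}

```text
t: 4.15
tool_pos: [0.6291, 0.2892, 0.0134]
orientation: [0.001, 0.636, 0.772, 0.001]
wrist_force: [-2.3, -0.9, 5.4]
width: 0.0545
grasp_force: 42.9
```

Request:
{"op": "apply_moves", "data": {"series": [[0,0,-0.5,0],[0,0,-1.5,0],[0,0,-2.5,0],[0,0,-2.5,0],[0,0,-2.5,0],[0,0,-2.5,0]]}}

```text
t: 4.9
tool_pos: [0.6272, 0.2885, 0.1093]
orientation: [-0.001, 0.636, 0.772, -0.002]
wrist_force: [0.7, -0.3, -3.8]
width: 0.0545
grasp_force: 43.4
```

```bash
python3 -c "
from go import *
go(658.3,1.5,120,101)
s=observe();print(s['tool_pos'],s['width'],s['grasp_force'],s['wrist_force'])
p,d=grab_frame('scene');cv2.imwrite('pics/s2.png',cv2.resize(p[170:270,300:400],None,fx=5,fy=5))"
```

```text
row [-7.191 -0.614 -0.261] 0.007 | psi 101.06 pos [627.2 288.5 109.3] q6 97 t 4.9 w 54.5
[0.62719039 0.28851444 0.10926064] 0.05449590754889225 43.446379378437996 [ 0.71604465 -0.33454533 -3.8191794 ]
```

View pics/s2.png

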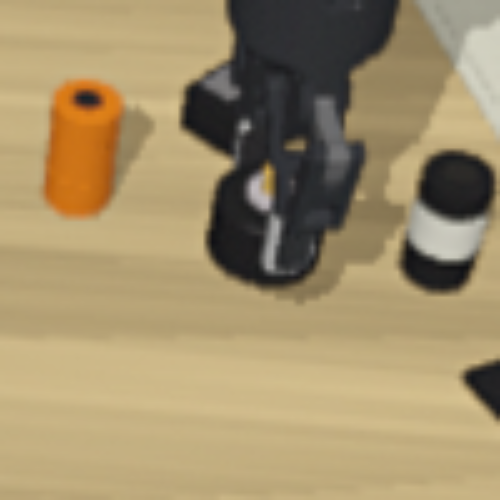

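Request:
{"op": "apply_moves", "data": {"series": [[-7.2,-0.61,0,0],[-7.2,-0.61,0,0],[-7.2,-0.61,0,0],[-7.2,-0.61,0,0],[-7.2,-0.61,0,0],[-7.2,-0.61,0,0],[-7.2,-0.61,0,0],[-7.2,-0.61,0,0],[-7.2,-0.61,0,0]]}}

```text
t: 6.08
tool_pos: [0.6597, 0.003, 0.1115]
orientation: [-0.0, 0.635, 0.773, -0.0]
wrist_force: [0.6, 0.4, -3.0]
width: 0.0542
grasp_force: 43.4
```

```bash
python3 -c "
from meas import *
from go import *
go(658.3,1.5,21,101)
p,d=grab_frame('top');W=world('top',d);cv2.imwrite('pics/t3.png',cv2.resize(p[100:230,200:310],None,fx=4,fy=4))"
```

```text
row [-0.031 -0.041  2.263] 0.021 | psi 101.17 pos [659.7   3.  111.5] q6 72 t 6.075 w 54.2
```

View pics/t3.png

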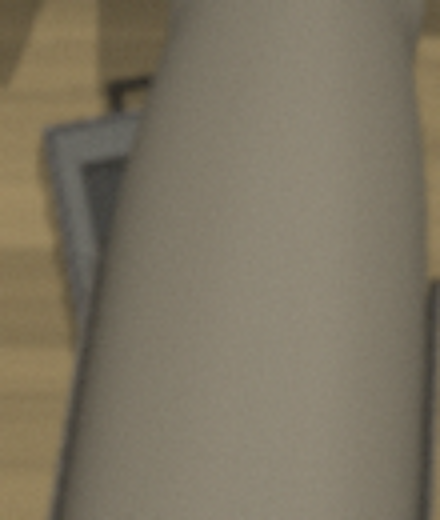

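The arm hides the pocket from above, so I'll descend part way, then settle and check the force.

Request:
{"op": "apply_moves", "data": {"series": [[-0.03,-0.04,0.7,0],[-0.03,-0.04,1.4,0],[-0.03,-0.04,1.8,0],[-0.03,-0.04,1.85,0],[-0.03,-0.04,1.85,0],[-0.03,-0.04,1.85,0]]}}

```text
t: 6.88
tool_pos: [0.6596, 0.0001, 0.039]
orientation: [0.001, 0.636, 0.772, 0.001]
wrist_force: [-0.6, 0.3, -1.9]
width: 0.0542
grasp_force: 43.4
```

```bash
python3 -c "
from go import *
go(658.3,1.5,21,101)
p,d=grab_frame('scene');cv2.imwrite('pics/s4.png',cv2.resize(p[180:280,200:320],None,fx=5,fy=5))"
```

```text
row [ 0.041 -0.026  0.451] 0.007 | psi 101.06 pos [6.596e+02 1.000e-01 3.900e+01] q6 72 t 6.875 w 54.2
```

View pics/s4.png

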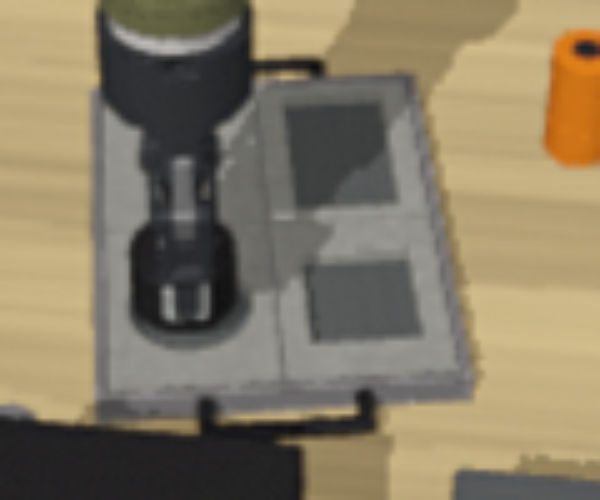

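The picture shows the puck centred above the round pocket at crop (185,300). I'll lower and release it.

Request:
{"op": "apply_moves", "data": {"series": [[0.02,-0.03,0.2,0],[0.02,-0.03,0.42,0],[0.02,-0.03,0.44,0],[0.02,-0.03,0.44,0],[0.02,-0.03,0.44,0]]}}

```text
t: 7.55
tool_pos: [0.657, 0.0007, 0.0202]
orientation: [-0.0, 0.636, 0.772, -0.0]
wrist_force: [-2.1, -0.5, 4.0]
width: 0.0549
grasp_force: 44.3
```

Request:
{"op": "apply_moves", "data": {"series": [[0,0,0,0],[0,0,0,0],[0,0,0,0],[0,0,0,0],[0,0,-1,0],[0,0,-2,0],[0,0,-3,0],[0,0,-3,0],[0,0,-3,0]], "claw": 0}}

```text
t: 8.68
tool_pos: [0.657, 0.0008, 0.1397]
orientation: [-0.0, 0.636, 0.772, -0.0]
wrist_force: [-0.5, -0.8, -0.9]
width: 0.0857
grasp_force: 0.0
```

```bash
python3 -c "
from go import *
go(529,400,145,101)"
```

```text
row [10.409 -1.227 -0.133] 0.007 | psi 101.05 pos [657.    0.8 139.7] q6 72 t 8.675 w 85.7
```

Request:
{"op": "apply_moves", "data": {"series": [[10.4,-1.23,-0.3,0],[10.4,-1.23,-0.3,0],[10.4,-1.23,-0.3,0],[10.4,-1.23,-0.3,0],[10.4,-1.23,-0.3,0],[10.4,-1.23,-0.3,0],[10.4,-1.23,-0.3,0],[10.4,-1.23,-0.3,0],[10.4,-1.23,-0.3,0],[10.4,-1.23,-0.3,0],[10.4,-1.23,-0.3,0]]}}

```text
t: 10.05
tool_pos: [0.5298, 0.3982, 0.1519]
orientation: [0.0, 0.636, 0.771, -0.0]
wrist_force: [0.1, 1.1, 1.0]
width: 0.0855
grasp_force: 0.0
```

```bash
python3 -c "
from meas import *
from go import *
go(529,400,27,101)
p,d=grab_frame('top');W=world('top',d)
m=np.zeros((384,512),bool);m[110:222,205:300]=1
# placed base: top 43 mm
v,u=np.where(m&(abs(W[...,2]-.044)<.007));P=cast('top',np.c_[u,v],.043)[:,:2]*1000
print(P.mean(0),cv2.minAreaRect(P.astype(np.float32)),len(P),np.median(W[v,u,2]))"
```

```text
row [ 0.048 -0.009  3.122] -0.008 | psi 100.94 pos [529.8 398.2 151.9] q6 109 t 10.05 w 85.5
[658.23268696   1.01234182] ((658.6615600585938, 0.9007816314697266), (53.98715591430664, 53.02772521972656), 0.07631036639213562) 293 0.04500937246307974
```

The base sits seated at (658,1). Next is the lantern.

Request:
{"op": "apply_moves", "data": {"series": [[0.04,0,1.5,0],[0.04,0,2.7,0],[0.04,0,3.12,0],[0.04,0,3.12,0],[0.04,0,3.12,0]]}}

```text
t: 10.72
tool_pos: [0.5305, 0.4019, 0.0296]
orientation: [0.001, 0.636, 0.772, 0.002]
wrist_force: [0.5, -1.1, -0.2]
width: 0.0851
grasp_force: 0.0
```

Request:
{"op": "apply_moves", "data": {"series": [[0,0,0,0],[0,0,0,0],[0,0,0,0],[0,0,0,0],[0,0,0,0],[0,0,0,0],[0,0,0,0]], "claw": 255}}

```text
t: 11.6
tool_pos: [0.5291, 0.4014, 0.0283]
orientation: [0.0, 0.636, 0.772, 0.001]
wrist_force: [-1.8, -0.1, 6.1]
width: 0.0388
grasp_force: 39.7
```

Request:
{"op": "apply_moves", "data": {"series": [[0,0,-1,0],[0,0,-2,0],[0,0,-3,0],[0,0,-3,0],[0,0,-3,0],[0,0,-3,0]]}}

```text
t: 12.35
tool_pos: [0.5278, 0.4005, 0.1451]
orientation: [-0.001, 0.636, 0.772, -0.002]
wrist_force: [-0.4, 0.6, -1.8]
width: 0.0392
grasp_force: 40.6
```

```bash
python3 -c "
from go import *
go(544.6,-20.6,140,101)"
```

```text
row [-10.412  -1.606   0.147] 0.007 | psi 101.05 pos [527.8 400.5 145.1] q6 109 t 12.35 w 39.2
```

Request:
{"op": "apply_moves", "data": {"series": [[-10.4,-1.6,0,0],[-10.4,-1.6,0,0],[-10.4,-1.6,0,0],[-10.4,-1.6,0,0],[-10.4,-1.6,0,0],[-10.4,-1.6,0,0],[-10.4,-1.6,0,0],[-10.4,-1.6,0,0],[-10.4,-1.6,0,0],[-10.4,-1.6,0,0],[-10.4,-1.6,0,0],[-10.4,-1.6,0,0]]}}

```text
t: 13.85
tool_pos: [0.5458, -0.0185, 0.1473]
orientation: [0.0, 0.635, 0.772, -0.0]
wrist_force: [0.2, -0.5, -1.4]
width: 0.039
grasp_force: 40.7
```

```bash
python3 -c "
from go import *
go(544.6,-20.6,50,101)"
```

```text
row [-0.045 -0.039  2.432] 0.018 | psi 101.14 pos [545.8 -18.5 147.3] q6 68 t 13.85 w 39.0
```

Request:
{"op": "apply_moves", "data": {"series": [[-0.02,-0.03,1,0],[-0.02,-0.03,2,0],[-0.02,-0.03,2.4,0],[-0.02,-0.03,2.4,0],[-0.02,-0.03,2.4,0],[-0.02,-0.03,2.4,0]]}}

```text
t: 14.6
tool_pos: [0.5461, -0.0207, 0.0528]
orientation: [0.001, 0.636, 0.772, 0.001]
wrist_force: [0.1, -0.1, -1.2]
width: 0.0391
grasp_force: 40.7
```

```bash
python3 -c "
from go import *
go(544.6,-20.6,36.5,101)
p,d=grab_frame('scene');cv2.imwrite('pics/s5.png',cv2.resize(p[180:280,200:320],None,fx=5,fy=5))"
```

```text
row [ 0.009 -0.039  0.409] 0.008 | psi 101.06 pos [546.1 -20.7  52.8] q6 68 t 14.6 w 39.1
```

View pics/s5.png

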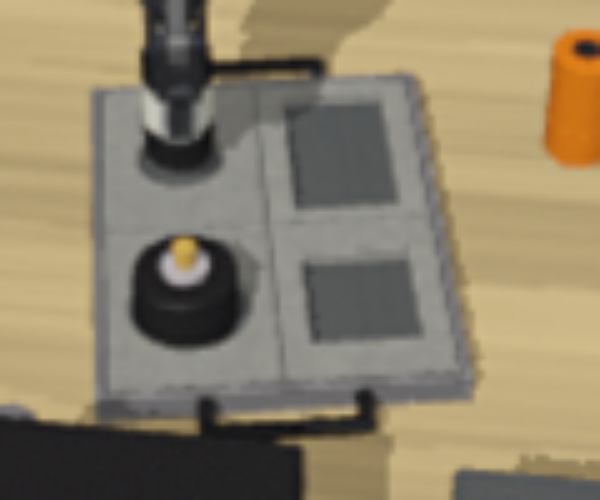

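The base is down in its pocket at crop (185,290), and the lantern is centred over the small pocket at (180,160). I'll lower it.

Request:
{"op": "apply_moves", "data": {"series": [[0,-0.03,0.2,0],[0,-0.03,0.4,0],[0,-0.03,0.4,0],[0,-0.03,0.4,0],[0,-0.03,0.4,0]]}}

```text
t: 15.28
tool_pos: [0.5436, -0.0206, 0.0349]
orientation: [-0.0, 0.636, 0.772, -0.0]
wrist_force: [-0.3, -1.1, -2.0]
width: 0.0386
grasp_force: 40.2
```

Request:
{"op": "apply_moves", "data": {"series": [[0,0,0,0],[0,0,0,0],[0,0,0,0],[0,0,0,0],[0,0,-1,0],[0,0,-2,0],[0,0,-3,0],[0,0,-3,0],[0,0,-3,0]], "claw": 0}}

```text
t: 16.4
tool_pos: [0.5434, -0.0206, 0.1549]
orientation: [-0.0, 0.636, 0.772, -0.0]
wrist_force: [0.1, 1.0, -0.3]
width: 0.0852
grasp_force: 0.0
```

```bash
python3 -c "
from go import *
go(604,-294.3,140,234.1)"
```

```text
row [-7.006  0.174  0.374] -16.63 | psi 101.06 pos [543.4 -20.6 154.9] q6 68 t 16.4 w 85.2
```

Request:
{"op": "apply_moves", "data": {"series": [[-3,0.1,0,-5],[-7,0.17,0.3,-10],[-7,0.17,0.3,-16.63],[-7,0.17,0.3,-16.63],[-7,0.17,0.3,-16.63],[-7,0.17,0.3,-16.63],[-7,0.17,0.3,-16.63],[-7,0.17,0.3,-16.63],[-7,0.17,0.3,-16.63],[-7,0.17,0.3,-16.63],[-7,0.17,0.3,-16.63],[-7,0.17,0.3,-16.63],[-7,0.17,0.3,-16.63],[-7,0.17,0.3,-16.63],[-7,0.17,0.3,-16.63],[-7,0.17,0.3,-16.63],[-7,0.17,0.3,-16.63],[-7,0.17,0.3,-16.63]]}}

```text
t: 18.65
tool_pos: [0.604, -0.2942, 0.1434]
orientation: [0.0, -0.455, 0.891, -0.0]
wrist_force: [-0.3, 0.1, -0.1]
width: 0.0856
grasp_force: 0.0
```

```bash
python3 -c "
from meas import *
from go import *
go(604,-294.3,12,234.1)
p,d=grab_frame('top');W=world('top',d)
m=np.zeros((384,512),bool);m[110:222,205:300]=1
v,u=np.where(m&(abs(W[...,2]-.08)<.007));P=cast('top',np.c_[u,v],.079)[:,:2]*1000
print(P.mean(0),len(P),np.median(W[v,u,2]))"
```

```text
row [ 3.000e-03 -1.000e-03  3.284e+00] -0.002 | psi -125.92 pos [ 604.  -294.2  143.4] q6 -87 t 18.65 w 85.6
[544.66743929 -19.46666681] 170 0.08061091706405463
```

The lantern sits seated at (544.7,-19.5), with its top at about 79 mm. Next is the long pack.

Request:
{"op": "apply_moves", "data": {"series": [[0,0,1.5,0],[0,0,2.9,0],[0,0,3.28,0],[0,0,3.28,0],[0,0,3.28,0],[0,0,3.28,0]]}}

```text
t: 19.45
tool_pos: [0.6057, -0.2952, 0.0148]
orientation: [0.001, -0.455, 0.891, -0.002]
wrist_force: [0.1, -0.4, 0.5]
width: 0.0852
grasp_force: 0.0
```

Request:
{"op": "apply_moves", "data": {"series": [[0,0,0,0],[0,0,0,0],[0,0,0,0],[0,0,0,0],[0,0,0,0],[0,0,0,0],[0,0,0,0]], "claw": 255}}

```text
t: 20.32
tool_pos: [0.6044, -0.2944, 0.0129]
orientation: [0.0, -0.455, 0.891, -0.0]
wrist_force: [0.1, -0.6, 6.2]
width: 0.0469
grasp_force: 43.1
```

Request:
{"op": "apply_moves", "data": {"series": [[0,0,-1,0],[0,0,-2,0],[0,0,-3,0],[0,0,-3,0],[0,0,-3,0],[0,0,-3,0]]}}

```text
t: 21.08
tool_pos: [0.6028, -0.2934, 0.1297]
orientation: [-0.001, -0.455, 0.891, 0.002]
wrist_force: [-0.4, 0.2, -2.1]
width: 0.0473
grasp_force: 42.4
```

```bash
python3 -c "
from go import *
go(526.8,67.7,135,191.1)"
```

```text
row [-6.198  6.833 -0.108] 5.374 | psi -125.91 pos [ 602.8 -293.4  129.7] q6 -87 t 21.075 w 47.3
```

Request:
{"op": "apply_moves", "data": {"series": [[-1.5,1.7,-0.1,1],[-6.2,6.83,-0.1,5.37],[-6.2,6.83,-0.1,5.37],[-6.2,6.83,-0.1,5.37],[-6.2,6.83,-0.1,5.37],[-6.2,6.83,-0.1,5.37],[-6.2,6.83,-0.1,5.37],[-6.2,6.83,-0.1,5.37],[-6.2,6.83,-0.1,5.37],[-6.2,6.83,-0.1,5.37],[-6.2,6.83,-0.1,5.37],[-6.2,6.83,-0.1,5.37]]}}

```text
t: 22.58
tool_pos: [0.5282, 0.0664, 0.136]
orientation: [-0.0, -0.097, 0.995, -0.0]
wrist_force: [0.4, -0.2, -1.0]
width: 0.0471
grasp_force: 42.6
```

```bash
python3 -c "
from go import *
go(526.8,67.7,37,191.1)"
```

```text
row [0.029 0.038 2.476] -0.002 | psi -168.91 pos [528.2  66.4 136. ] q6 -13 t 22.575 w 47.1
```

Request:
{"op": "apply_moves", "data": {"series": [[0.02,0.02,1,0],[0.02,0.02,2,0],[0.02,0.02,2.4,0],[0.02,0.02,2.4,0],[0.02,0.02,2.4,0],[0.02,0.02,2.4,0]]}}

```text
t: 23.32
tool_pos: [0.5286, 0.0675, 0.0416]
orientation: [0.001, -0.097, 0.995, -0.0]
wrist_force: [-0.1, -0.1, -1.5]
width: 0.0469
grasp_force: 42.5
```

```bash
python3 -c "
from go import *
go(526.8,67.7,21,191.1)
p,d=grab_frame('scene');cv2.imwrite('pics/s6.png',cv2.resize(p[180:280,200:320],None,fx=5,fy=5))"
```

```text
row [0.045 0.013 0.515] 0.004 | psi -168.86 pos [528.6  67.5  41.6] q6 -12 t 23.325 w 46.9
```

View pics/s6.png

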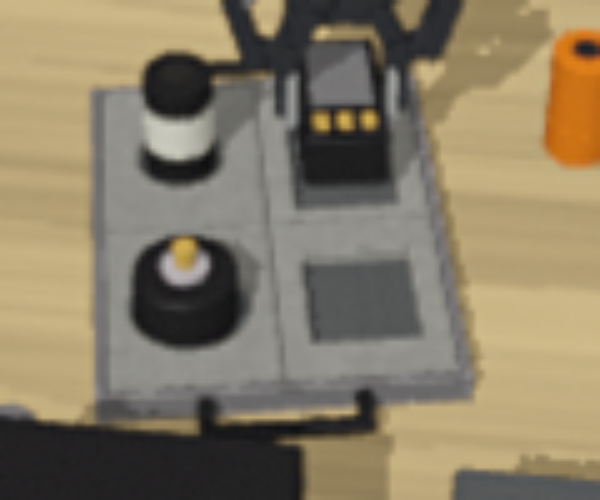

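The long pack is aligned above its pocket at crop (345,110). I'll lower it and open the gripper part way.

Request:
{"op": "apply_moves", "data": {"series": [[0.02,0.01,0.25,0],[0.02,0.01,0.5,0],[0.02,0.01,0.5,0],[0.02,0.01,0.5,0],[0.02,0.01,0.5,0]]}}

```text
t: 24.0
tool_pos: [0.526, 0.0678, 0.0196]
orientation: [-0.0, -0.097, 0.995, 0.0]
wrist_force: [0.1, -1.0, -2.2]
width: 0.0471
grasp_force: 43.3
```

Request:
{"op": "apply_moves", "data": {"series": [[0,0,0,0],[0,0,0,0],[0,0,0,0],[0,0,0,0],[0,0,-1,0],[0,0,-2,0],[0,0,-3,0],[0,0,-3,0],[0,0,-3,0]], "claw": 50}}

```text
t: 25.12
tool_pos: [0.5261, 0.0678, 0.1398]
orientation: [-0.0, -0.097, 0.995, -0.0]
wrist_force: [0.5, 0.3, -0.2]
width: 0.0687
grasp_force: 0.0
```

```bash
python3 -c "
from go import *
go(424,298,140,226)"
```

```text
row [ 1.393e+00  6.139e+00 -6.000e-03] -4.358 | psi -168.86 pos [526.1  67.8 139.8] q6 -12 t 25.125 w 68.7
```

Request:
{"op": "apply_moves", "data": {"series": [[1.39,6.14,0,-4.36],[1.39,6.14,0,-4.36],[1.39,6.14,0,-4.36],[1.39,6.14,0,-4.36],[1.39,6.14,0,-4.36],[1.39,6.14,0,-4.36],[1.39,6.14,0,-4.36],[1.39,6.14,0,-4.36],[1.39,6.14,0,-4.36],[1.39,6.14,0,-4.36]], "claw": 0}}

```text
t: 26.38
tool_pos: [0.4247, 0.2976, 0.1401]
orientation: [0.0, -0.39, 0.921, -0.0]
wrist_force: [-0.7, 0.1, 0.2]
width: 0.0855
grasp_force: 0.0
```

```bash
python3 -c "
from meas import *
from go import *
go(424,298,12,226)
p,d=grab_frame('top');W=world('top',d)
m=np.zeros((384,512),bool);m[110:222,205:300]=1
m&=(abs(W[...,2]-.044)<.007)
v,u=np.where(m);P=cast('top',np.c_[u,v],.043)[:,:2]*1000
a=P[(abs(P-[527,68])<55).all(1)];print(a.mean(0),cv2.minAreaRect(a.astype(np.float32)),len(a))"
```

```text
row [0.005 0.02  3.203] -0.006 | psi -134.05 pos [424.7 297.6 140.1] q6 -20 t 26.375 w 85.5
[525.47125333  68.59309759] ((525.5340576171875, 68.59110260009766), (87.75907135009766, 47.71044158935547), 10.964889526367188) 548
```

The long pack sits seated at (525.5,68.6), turned 11.0°. The short pack is last.

Request:
{"op": "apply_moves", "data": {"series": [[0,0,1.5,0],[0,0,2.8,0],[0,0,3.2,0],[0,0,3.2,0],[0,0,3.2,0],[0,0,3.2,0]]}}

```text
t: 27.18
tool_pos: [0.4255, 0.2986, 0.0134]
orientation: [0.001, -0.391, 0.92, 0.0]
wrist_force: [0.4, -0.0, 0.6]
width: 0.0855
grasp_force: 0.0
```

Request:
{"op": "apply_moves", "data": {"series": [[0,0,0,0],[0,0,0,0],[0,0,0,0],[0,0,0,0],[0,0,0,0],[0,0,0,0],[0,0,0,0]], "claw": 255}}

```text
t: 28.05
tool_pos: [0.4247, 0.2983, 0.0127]
orientation: [0.001, -0.391, 0.92, 0.0]
wrist_force: [-1.1, 0.5, 5.1]
width: 0.0474
grasp_force: 42.3
```

Request:
{"op": "apply_moves", "data": {"series": [[0,0,-1,0],[0,0,-2,0],[0,0,-3.2,0],[0,0,-3.2,0],[0,0,-3.2,0],[0,0,-3.2,0]]}}

```text
t: 28.8
tool_pos: [0.4232, 0.2974, 0.1383]
orientation: [-0.002, -0.391, 0.92, -0.0]
wrist_force: [0.4, -0.0, -0.9]
width: 0.0473
grasp_force: 42.0
```

```bash
python3 -c "
from go import *
go(640.7,90,140,191.1)"
```

```text
row [-0.046 -7.514 -0.051] 4.364 | psi -133.99 pos [423.2 297.4 138.3] q6 -20 t 28.8 w 47.3
```

Request:
{"op": "apply_moves", "data": {"series": [[-0.05,-7.5,0,4.36],[-0.05,-7.5,0,4.36],[-0.05,-7.5,0,4.36],[-0.05,-7.5,0,4.36],[-0.05,-7.5,0,4.36],[-0.05,-7.5,0,4.36],[-0.05,-7.5,0,4.36],[-0.05,-7.5,0,4.36],[-0.05,-7.5,0,4.36],[-0.05,-7.5,0,4.36],[-0.05,-7.5,0,4.36]]}}

```text
t: 30.18
tool_pos: [0.6415, 0.0916, 0.1404]
orientation: [0.0, -0.097, 0.995, -0.0]
wrist_force: [0.7, -0.8, -0.6]
width: 0.0473
grasp_force: 42.1
```

```bash
python3 -c "
from go import *
go(640.7,90,40,191.1)"
```

```text
row [ 0.027 -0.035  2.509] 0.009 | psi -168.83 pos [641.5  91.6 140.4] q6 -10 t 30.175 w 47.3
```

Request:
{"op": "apply_moves", "data": {"series": [[0.02,-0.02,1,0],[0.02,-0.02,2,0],[0.02,-0.02,2.5,0],[0.02,-0.02,2.5,0],[0.02,-0.02,2.5,0],[0.02,-0.02,2.5,0]]}}

```text
t: 30.92
tool_pos: [0.6422, 0.0902, 0.0417]
orientation: [0.001, -0.097, 0.995, -0.0]
wrist_force: [-0.1, -0.7, -1.3]
width: 0.0471
grasp_force: 42.0
```

```bash
python3 -c "
from go import *
go(640.7,90,20.5,191.1)
p,d=grab_frame('scene');cv2.imwrite('pics/s7.png',cv2.resize(p[180:280,200:320],None,fx=5,fy=5))"
```

```text
row [0.04  0.002 0.531] 0.004 | psi -168.86 pos [642.2  90.2  41.7] q6 -10 t 30.925 w 47.1
```

View pics/s7.png

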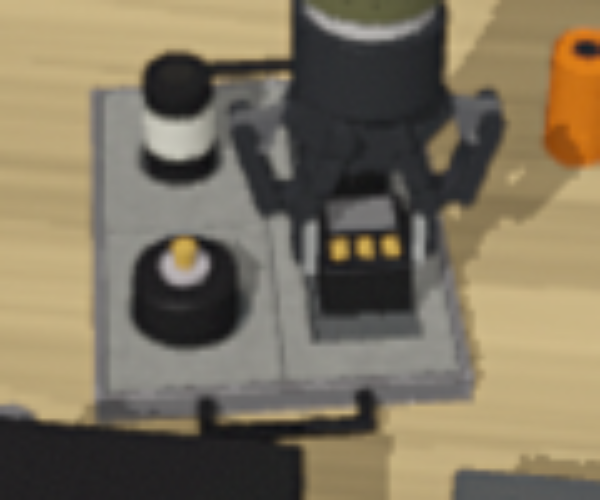

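The short pack is over its pocket at crop (365,260), aligned. I'll lower it and open the gripper slightly.

Request:
{"op": "apply_moves", "data": {"series": [[0.02,0,0.25,0],[0.02,0,0.5,0],[0.02,0,0.51,0],[0.02,0,0.51,0],[0.02,0,0.51,0]]}}

```text
t: 31.6
tool_pos: [0.64, 0.0901, 0.0193]
orientation: [-0.0, -0.097, 0.995, -0.0]
wrist_force: [0.3, 0.9, -0.7]
width: 0.0471
grasp_force: 42.9
```

Request:
{"op": "apply_moves", "data": {"series": [[0,0,0,0],[0,0,0,0],[0,0,0,0],[0,0,0,0],[0,0,-1,0],[0,0,-2,0],[0,0,-3,0],[0,0,-4,0],[0,0,-4,0]], "claw": 75}}

```text
t: 32.72
tool_pos: [0.6425, 0.0901, 0.1841]
orientation: [0.004, -0.097, 0.995, -0.0]
wrist_force: [0.7, -0.4, -0.7]
width: 0.06
grasp_force: 0.0
```

Request:
{"op": "apply_moves", "data": {"series": [[0,3,0,0],[0,5.5,0,0],[0,5.5,0,0],[0,5.5,0,0],[0,5.5,0,0],[0,5.5,0,0],[0,5.5,0,0]]}}

```text
t: 33.6
tool_pos: [0.598, 0.3046, 0.1793]
orientation: [-0.0, -0.096, 0.995, -0.0]
wrist_force: [1.6, 0.4, -0.1]
width: 0.0601
grasp_force: 0.0
```

```bash
python3 - <<'E'
from meas import *
p,d=grab_frame('top');W=world('top',d);cv2.imwrite('pics/t8.png',cv2.resize(p[100:260,60:450],None,fx=2,fy=2))
m=np.zeros((384,512),bool);m[110:222,205:300]=1
for n,c,h in(("long",(527,68),.043),("short",(641,90),.043),("base",(658,1),.043),("lant",(544,-20),.079)):
    v,u=np.where(m&(abs(W[...,2]-h-.001)<.007));P=cast('top',np.c_[u,v],h)[:,:2]*1000
    a=P[np.hypot(*(P-c).T)<52]; a=a[np.abs((a-c)@[-.1925,.981])<40]
    rc=cv2.minAreaRect(a.astype(np.float32));print(n,a.mean(0).round(1),rc,len(a))
for n,c,h in[("holder",(413,196),.036),("tape",(368,224),.022)]: print(n,obj(W,c,h)[0])
E
```

```text
long [525.2  68.6] ((525.4727172851562, 68.57921600341797), (87.884033203125, 47.71044158935547), 10.964889526367188) 548
short [638.1  90.4] ((638.3489990234375, 90.34388732910156), (56.00283432006836, 47.44319534301758), 10.680550575256348) 341
base [658.1   1. ] ((658.6615600585938, 0.9007816314697266), (53.98715591430664, 53.02772521972656), 0.07631036639213562) 289
lant [544.5 -19.5] ((543.522216796875, -20.092660903930664), (37.46760559082031, 37.697547912597656), 89.91449737548828) 172
holder [ 508.51989352 -424.96711641]
tape [ 429.39703444 -296.12728255]
```

View pics/t8.png

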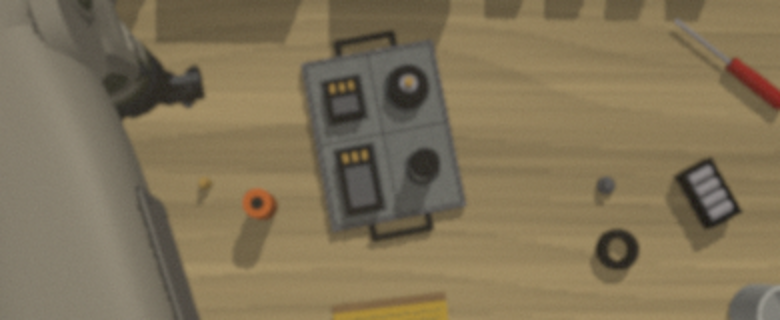

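All four parts sit in their pockets in this view: packs at (343,98) and (360,180), base at (407,87), lantern at (424,165). All are within 3 mm of their pocket centres. The cell holder and tape roll have not moved.

```bash
python3 -c "
from rig import *
print(hand_in())"
```

```text
the job is handed in; nothing more can be done
None
```

I handed the job in at about 34 s: both packs, the antenna base and the lantern were seated upright within about 3 mm of their pocket centres, and the cell holder and tape roll had not moved; no verdict came back.

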